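# Put three misplaced items back at their own stations

### The arm

A 7-joint arm with a two-finger parallel gripper is mounted at the origin on a cart in front of the work surface, level with it; the furniture and walls round the work are solid. World frame = base frame: x ahead of the robot, y to its left, z up, the work surface at z = 0. Lengths are in m, angles in rad, forces in N, time in s.
With the tool pointing down it reaches from about 0.35 to 0.9 m from the base axis. Payload 19.9 kg.
Tool frame: the origin (TCP) lies between the finger pads; the fingertips stand 19 mm ahead of it and the grasp point (between the pads) is the TCP; z points along the fingers, y is the direction in which the jaws open and shut (so a half turn about z gives the same grasp; the last joint's range is limited). The gripper opens to 94 mm and grips with 3 to 60 N. Pads are 16 mm wide; open, the fingers measure 119 mm over their backs; the gripper's body (75 mm by 177 mm) begins 78 mm behind the grasp point.
Start: joints at [1.208, 0.417, -0.01, 1.614, 0.005, 1.111, -0.053], TCP at [0.197, -0.593, 0.224] pointing down, gripper open.
Joint ranges: [-2.81, 2.81], [-0.39, 2.02], [-1.27, 1.25], [0.06, 2.57], [-1.19, 4.33], [0.19, 2], [-2.82, 2.82]. Speed limits (rad/s): [1.89, 1.89, 2.39, 2.39, 3.01, 3.01, 3.01].

### API

Orientations are given as a 3x3 rotation matrix whose columns are the frame's x, y, z axes.
In Python, from rig import robot gives the robot as it stands. Calls block until the motion is done:
- robot.move_ptp(position, orientation): joint-space move of the TCP to a pose.
- robot.move_linear(position, velocity=0.15, frame=None, threshold=None): straight line of the TCP; frame=None keeps the orientation; velocity is the mean speed in m/s. With threshold (N) it stops when the force on the tool has changed by that much, and returns True; else False.
- robot.goto_joints(angles): joint-space move.
- robot.gripper_to(opening): finger opening in m; the grip force is fixed at half the most; returns when the fingers have stopped.
- robot.pause(seconds).
- robot.ik(position, orientation): joint angles nearest the present ones, or None.
- robot.get_state(): the state.
- robot.grab_frame(name): name is "side" or "top"; returns the picture (384x512x3 uint8, red, green, blue); there is no depth.
- robot.camera_info(name): a dict with "fx", "fy", "cx", "cy" (pixels), "rvec" (rotation vector, rad) and "tvec" (3), from world to camera coordinates, as OpenCV has them. Camera axes: x right, y down, z forward; pixel columns grow to the right and rows downward; lengths in m; the calibration is good to about 2 mm. A picture is of the moment at which its call begins. camera_info takes no time and is no camera call.
A pose or a line that the arm cannot do raises robot.PlanningError and nothing moves.
- robot.sign_off(): hands the job in, once; it reports no verdict.
The state is a dict: "time": time; "qpos": joint angles; "joint_vel": joint speeds; "effort": joint torques, N m; "ee_pos": TCP position; "tool_rot": TCP orientation; "force": force on the tool from outside, world axes, zero at the start; "moment": the same for the moment, N m; "opening": finger opening in m.
Only numpy, scipy, OpenCV 4.12 (cv2) and the standard library are available. Lean on these libraries where they do the work, as an engineer would, in place of code of your own. Each camera call takes 0.05 s, during which the arm holds its last target.

### The job

The three things on the stirrer, the scale and the drip tray are all at the wrong place: stand the small blue-capped glass bottle in the middle of the stirrer's round plate, the orange squeeze bottle in the middle of the metal drip tray, and the tube block without pins in the middle of the scale's pan. Each station has room for only one thing, so use the empty cork mat as a free spot on the way if you like. Keep the three things upright throughout, and do not shove the larger bottle, the block with pins or the timer out of their places.

Things in the scene. Friction and masses are not known exactly. Their poses are not given: they have to be found in the camera images.
- vial_mid (a point): Small clear glass reagent bottle with a blue screw cap, round, 56 mm across, 105 mm tall with the cap; it is closed and stands upright, at the start in the metal drip tray. This point is on its axis, half-way up (52.5 mm above its underside); z is up along its axis. The firmly shut cap is 39 mm across and takes up the top 25 mm (80 to 105 mm above the underside): the bottle can be lifted by it; below it are the neck and shoulder, and the straight 56 mm body up to 65 mm.
- dropper_mid (a point): Orange squeeze bottle with a thin black spout, round, 65 mm across, 126 mm tall with the spout (the body is 98 mm tall); stands upright, at the start on the scale pan. This point is on its axis, half-way up (63 mm above its underside); z is up along its axis. Grip it across the body, 70 to 88 mm above its underside: the spout (16 mm across) stands up 28 mm above the body and needs room between the fingers.
- block_mid (a point): Blue-violet moulded tube block without pins, a rigid square block 62 x 62 mm and 48 mm tall with a lobed outline and open wells on top; at the start on the stirrer plate. This point is at its centre, 24 mm above its underside; z is up, x and y are square to its sides. Grip it across two opposite sides, near its upper half.
- stirrer_plate (a point): Magnetic stirrer: low white housing 134 x 116 mm with a black knob on its front and a round bare-metal plate, 100 mm across, on top. Fixed to the bench, turned by some angle. This point is the centre of the plate's top face, 60 mm above the bench; x points to the stirrer's back, z up. The housing reaches 77 mm to the front (86 mm with the knob) and 57 mm to the back of this point, 58 mm to each side.
- scale_pan (a point): Bench scale: low grey housing 146 x 130 mm with a dark display strip at its front and a flat steel pan 104 (x) x 112 (y) mm. Fixed to the bench, turned by some angle. This point is the centre of the pan's top face, 46 mm above the bench; x points to the scale's back, z up. The housing reaches 81 mm to the front and 65 mm to the back of this point, 65 mm to each side.
- tray_floor (a point): Shallow square bare-metal drip tray, 130 x 130 mm outside, 122 x 122 mm inside, walls 4 mm thick and 14 mm high. Fixed to the bench, turned by some angle. This point is the centre of its inner floor, 4 mm above the bench; x and y are square to its walls.
- mat_top (a point): Round cork mat, 100 mm across and 3 mm thick, lying flat and empty, fixed to the bench. This point is the centre of its top face, 3 mm above the bench. It is a free spot to set a thing down on meanwhile.
- big_bottle_mid (a point): Bystander: larger clear glass bottle with an orange screw cap, loose, 70 mm across, 143 mm tall, standing on the bench. This point is half-way up its axis. Not to be disturbed.
- pin_block: Bystander: blue-violet tube block with two thin black pins standing up out of it, loose, 62 x 62 mm, 50 mm tall, 101 mm with the pins. Origin at the centre of its underside. Not to be disturbed.
- bench_timer: Bystander: flat white bench timer with a small display and three keys, loose, 62 x 66 mm, 19 mm tall. Origin at the centre of its underside. Not to be disturbed.
Mind the look-alikes: they are no part of the job. What is shaped like the part that bears dropper_mid but purple or turquoise is not meant.

How it is judged:
By the outcome, as a careful person would: the job done as asked, in the order asked, and still so for the second after the job is handed in, with the robot touching nothing.
It also fails if it takes over 112 s, if anything falls off the work surface, if the arm or the gripper's body presses on something with over 40 N, if the wrist force passes 120 N, or if a joint passes its speed limit or range.

## Working session

There is one attempt and no reset: what is moved stays moved. The work goes in short steps, each a Python script; the robot and the scene stay as the last script left them, time stands still between calls to the robot, and variables do not carry over. Pictures are saved under pics/ and viewed, and the job is handed in when it is done.

```bash
mkdir -p pics; ls; python3 - <<'E'
from rig import robot
import cv2
for n in("side","top"):
    im=robot.grab_frame(n); cv2.imwrite(f"pics/{n}0.png",im[:,:,::-1]); print(n,robot.camera_info(n))
s=robot.get_state(); print(s["time"],s["ee_pos"],s["tool_rot"],s["opening"])
E
```

```text
pics
side {'fx': 358.47997780435594, 'fy': 358.47997780435594, 'cx': 254.73870224596538, 'cy': 190.22790818995725, 'rvec': array([ 0.20460371, -2.68195368,  1.45035913]), 'tvec': array([0.52999969, 0.07744307, 1.16141038])}
top {'fx': 484.28930678216193, 'fy': 484.28930678216193, 'cx': 259.09760338610965, 'cy': 191.61844919311557, 'rvec': array([ 2.18242173, -2.16199298,  0.08203008]), 'tvec': array([0.05839722, 0.51952652, 1.53082344])}
0.1 [ 0.19696296 -0.5928173   0.22390379] [[ 9.48991602e-01  3.15301100e-01 -3.93857210e-04]
 [ 3.15301342e-01 -9.48991043e-01  1.03144490e-03]
 [-4.85512527e-05 -1.10301626e-03 -9.99999390e-01]] 0.0940732447288576
```

View pics/side0.png

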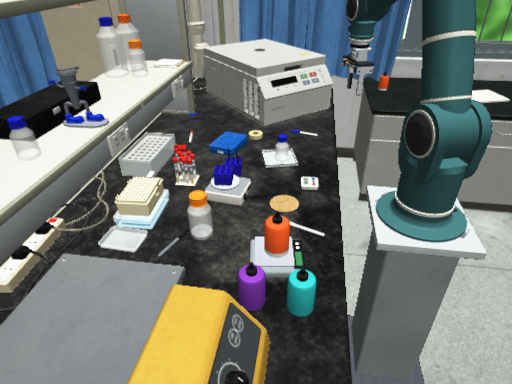

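View pics/top0.png

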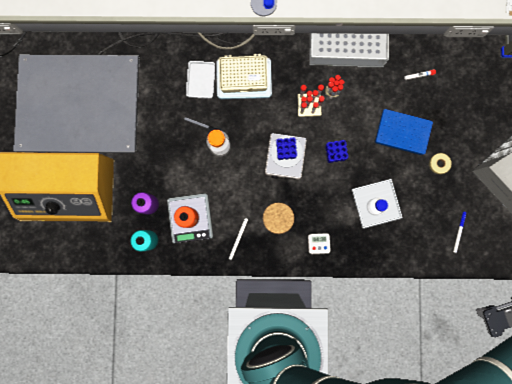

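```bash
python3 - <<'E'
import cv2
t=cv2.imread("pics/top0.png"); s=cv2.imread("pics/side0.png")
cv2.imwrite("pics/c1.png",cv2.resize(t[120:260,120:260],None,fx=5.5/1.31,fy=5.5/1.31,interpolation=cv2.INTER_CUBIC))
cv2.imwrite("pics/c2.png",cv2.resize(t[120:260,255:415],None,fx=4,fy=4,interpolation=cv2.INTER_CUBIC))
cv2.imwrite("pics/c3.png",cv2.resize(s[125:275,180:340],None,fx=4,fy=4,interpolation=cv2.INTER_CUBIC)[:600])
E
```

```text
(no output)
```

View pics/c1.png

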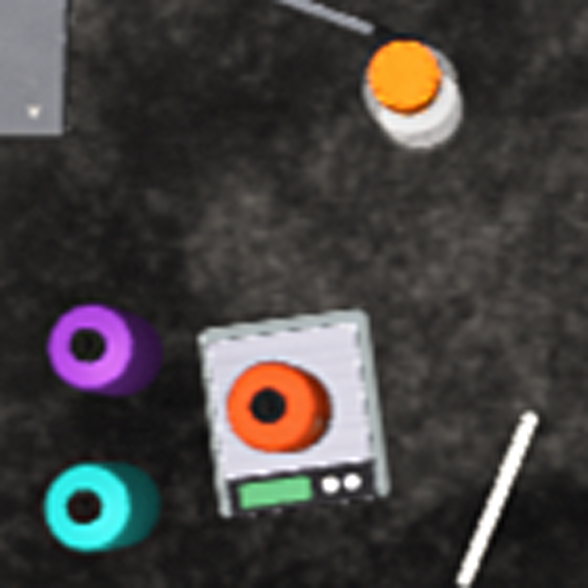

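View pics/c2.png

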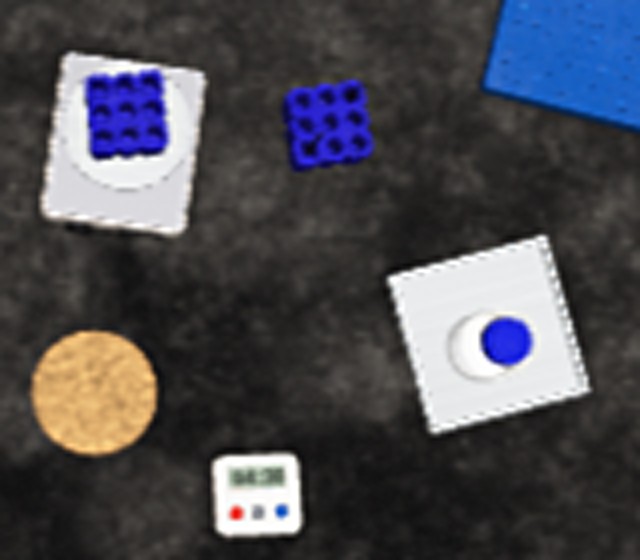

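View pics/c3.png

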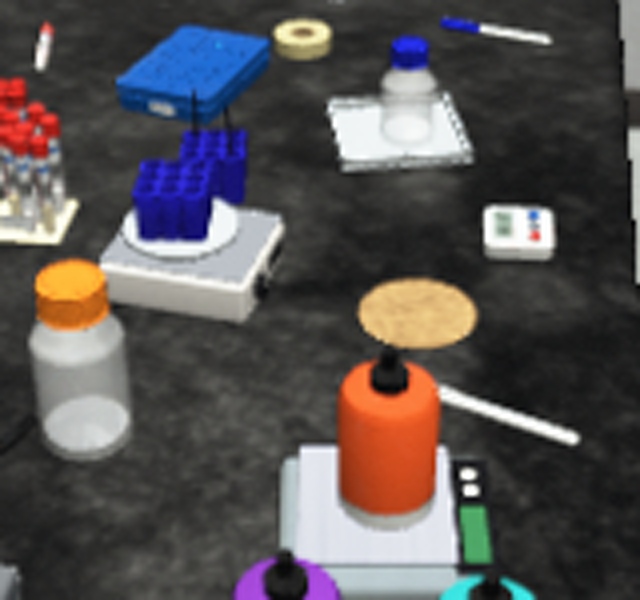

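```bash
cat > h.py <<'E'
import numpy as np, cv2
from rig import robot
def cam(n):
    c=robot.camera_info(n); K=np.array([[c["fx"],0,c["cx"]],[0,c["fy"],c["cy"]],[0,0,1]]); return K,np.array(c["rvec"]),np.array(c["tvec"])
def back(n,px,z):
    K,r,t=cam(n); R=cv2.Rodrigues(r)[0]; o=-R.T@t
    d=R.T@np.linalg.inv(K)@np.array([px[0],px[1],1.]); return o+d*(z-o[2])/d[2]
def proj(n,P):
    K,r,t=cam(n); return cv2.projectPoints(np.array(P,float).reshape(-1,3),r,t,K,None)[0].reshape(-1,2)
def c1(u,v): return (120+(u+.5)/4.2-.5,120+(v+.5)/4.2-.5)
def c2(u,v): return (255+(u+.5)/4-.5,120+(v+.5)/4-.5)
E
python3 - <<'E'
from h import *
np.set_printoptions(precision=4,suppress=True)
def rect(name,cs,f,z):
    P=np.array([back("top",f(*c),z) for c in cs]); 
    L=[np.linalg.norm(P[i]-P[(i+1)%4]) for i in range(4)]
    # x axis: from bottom mid to top mid
    d=(P[0]+P[1]-P[2]-P[3])/2; e=(P[0]+P[3]-P[1]-P[2])/2
    print(name,"ctr",P.mean(0),"sides",np.array(L),"yaw x",np.degrees(np.arctan2(d[1],d[0])),"yaw y-90",np.degrees(np.arctan2(-e[0],e[1])))
rect("scale",[(200,335),(366,312),(387,494),(226,517)],c1,.040)
rect("pan",[(207,338),(356,322),(368,462),(222,478)],c1,.046)
rect("stir",[(66,54),(206,72),(183,236),(43,216)],c2,.054)
rect("block",[(88,76),(160,71),(167,152),(92,158)],c2,.108)
rect("tray",[(388,276),(547,236),(589,390),(432,432)],c2,.014)
rect("pinb",[(285,90),(362,81),(373,157),(296,169)],c2,.05)
print("plate",back("top",c2(130,124),.06),[back("top",c2(*c),.06) for c in((66,124),(195,124),(130,189))])
print("mat",back("top",c2(95,393),.003))
print("vial cap",back("top",c2(507,341),.109))
print("drop body",back("top",c1(271,406),.144),"spout",back("top",c1(267,405),.172))
print("timer",back("top",c2(256,495),.019)); print("big",back("top",c1(404,76),.143))
for n in("side","top"):
    im=cv2.cvtColor(cv2.imread(f"pics/{n}0.png"),cv2.COLOR_BGR2HSV)
    for nm,lo,hi in(("blue",(110,150,80),(130,255,255)),("orange",(0,180,120),(11,255,255)),("cork",(12,70,120),(25,180,255))):
        m=cv2.inRange(im,lo,hi); k,l,st,ce=cv2.connectedComponentsWithStats(m)
        for i in range(1,k):
            if st[i,4]>40: print(n,nm,st[i],ce[i])
E
```

```text
scale ctr [0.4311 0.2814 0.04  ] sides [0.1266 0.138  0.1219 0.1385] yaw x 8.63455494773967 yaw y-90 8.546328224793232
pan ctr [0.4416 0.2856 0.046 ] sides [0.1128 0.1055 0.1099 0.1058] yaw x 6.798440543937989 yaw y-90 6.728745074201561
stir ctr [ 0.6311 -0.0202  0.054 ] sides [0.1119 0.1322 0.1113 0.1308] yaw x -7.652152438680497 yaw y-90 -7.342057106149938
block ctr [ 0.6455 -0.0194  0.108 ] sides [0.0552 0.0627 0.0573 0.0634] yaw x 4.102824698359583 yaw y-90 4.788722832089426
tray ctr [ 0.4866 -0.3152  0.014 ] sides [0.1324 0.1278 0.1304 0.1296] yaw x 14.889016017981394 yaw y-90 15.055978927142247
pinb ctr [ 0.6491 -0.1822  0.05  ] sides [0.0615 0.0614 0.0617 0.0638] yaw x 7.765084167904013 yaw y-90 8.308920277258187
plate [ 0.6462 -0.0242  0.06  ] [array([0.6458, 0.0262, 0.06  ]), array([ 0.6466, -0.0754,  0.06  ]), array([ 0.5946, -0.0244,  0.06  ])]
mat [0.436  0.0004 0.003 ]
vial cap [ 0.4747 -0.3066  0.109 ]
drop body [0.4335 0.2822 0.144 ] spout [0.4332 0.2803 0.172 ]
timer [ 0.3557 -0.1277  0.019 ]
big [0.6692 0.193  0.143 ]
side blue [ 99  17  14   9 105] [105.3333  21.123
[... 751 characters left out ...]
20  21 344] [286.1134 148.2733]
top blue [326 140  22  22 360] [336.7083 150.6111]
top blue [376 200  12  11 106] [381.2358 204.9623]
top blue [460 212   6  14  54] [462.537  218.6481]
top orange [328  75  17  17 180] [335.8889  82.9389]
top orange [301  90  17  18 121] [308.405   97.4463]
top orange [174 207  23  20 315] [185.5873 216.7937]
top cork [222  88  44   4  47] [243.5106  89.3617]
top cork [430 153  22  21  87] [440.1954 162.7586]
top cork [ 10 155  46  35 743] [ 33.0121 167.2046]
top cork [ 57 155  40  24 466] [ 77.9142 162.9807]
top cork [436 158  11  11  44] [440.7955 162.4773]
top cork [  4 193  46   2  46] [ 26.5    193.0217]
top cork [263 203  31  31 767] [277.9687 217.7314]
```

```bash
cat > ov.py <<'E'
from h import *
import sys
def circ(c,r,z): a=np.linspace(0,2*np.pi,60); return np.c_[c[0]+r*np.cos(a),c[1]+r*np.sin(a),0*a+z]
def rc(c,x0,x1,y0,y1,yaw,z):
    a=np.radians(yaw);R=np.array([[np.cos(a),-np.sin(a)],[np.sin(a),np.cos(a)]])
    p=np.array([[x0,y0],[x1,y0],[x1,y1],[x0,y1],[x0,y0]])@R.T+np.array(c); return np.c_[p,np.full(5,z)]
def draw(n,src,shapes,box,s,out):
    x0,x1,y0,y1=box
    im=cv2.resize(cv2.imread(src)[y0:y1,x0:x1],None,fx=s,fy=s,interpolation=cv2.INTER_CUBIC)
    for P,col in shapes:
        p=(proj(n,P)-[x0,y0]+.5)*s-.5
        cv2.polylines(im,[np.round(p*8).astype(np.int32)],False,col,1,cv2.LINE_AA,3)
    cv2.imwrite(out,im)
E
cat > t1.py <<'E'
from ov import *
G=(0,255,0);M=(255,0,255);Y=(0,255,255)
st=(.644,-.023);sc=(.4405,.2845);tr=(.4866,-.3152);mt=(.436,0);bl=(.6455,-.0194);vi=(.4747,-.3066);dr=(.4335,.2818);pb=(.649,-.182);tm=(.3557,-.1277);bg=(.6692,.193)
S=[(circ(st,.05,.06),G),(rc(st,-.077,.057,-.058,.058,-7.5,.056),Y),(rc(sc,-.052,.052,-.056,.056,7.5,.046),G),(rc(sc,-.081,.065,-.065,.065,7.5,.04),Y),
(rc(tr,-.065,.065,-.065,.065,15,.014),G),(rc(tr,-.061,.061,-.061,.061,15,.004),Y),(circ(mt,.05,.003),M),(rc(bl,-.031,.031,-.031,.031,4.5,.108),G),(rc(bl,-.031,.031,-.031,.031,4.5,.06),Y),
(circ(vi,.0195,.109),Y),(circ(vi,.028,.004),M),(circ(dr,.0325,.144),Y),(circ(dr,.0325,.046),M),(circ(dr,.008,.172),G),(rc(pb,-.031,.031,-.031,.031,8,.05),Y),(rc(tm,-.033,.033,-.031,.031,0,.019),M),(circ(bg,.035,0),M)]
draw("top","pics/top0.png",S,(160,270,120,250),4.6,"pics/o1.png")
draw("top","pics/top0.png",S,(255,415,120,260),4.2,"pics/o2.png")
draw("side","pics/side0.png",S,(180,340,125,275),4,"pics/o3.png")
E
python3 t1.py
```

```text
(no output)
```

View pics/o1.png

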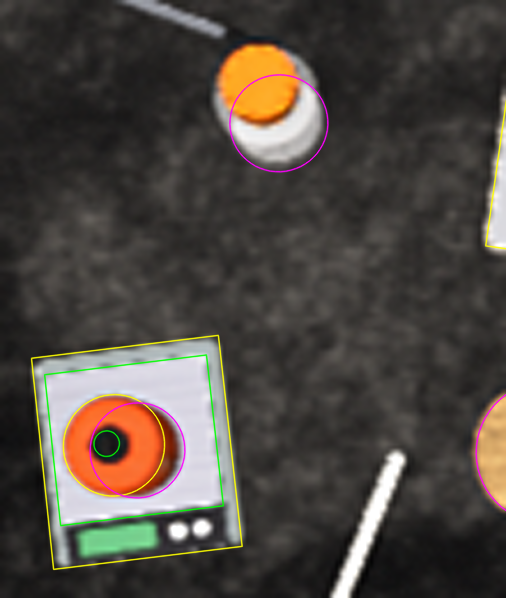

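View pics/o2.png

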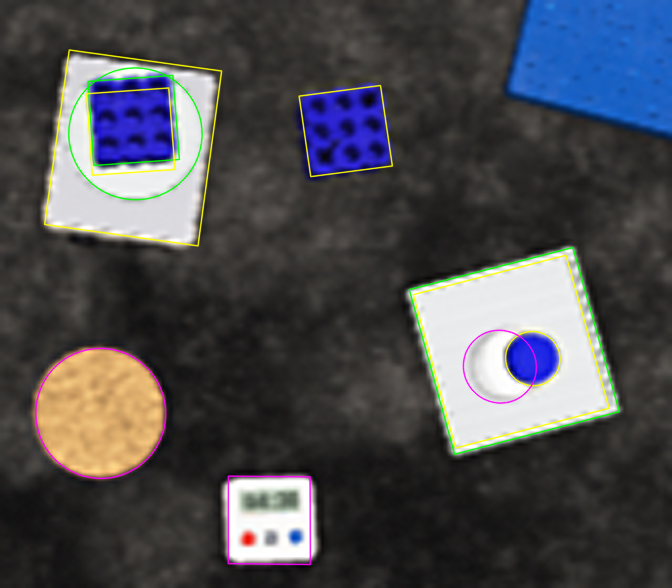

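View pics/o3.png

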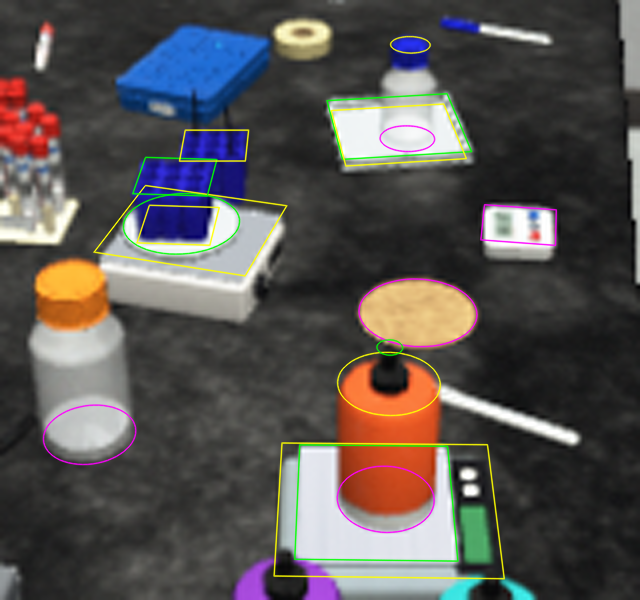

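```bash
cat >> h.py <<'E'
def Rj(deg):
    a=np.radians(deg); y=np.array([np.cos(a),np.sin(a),0]); z=np.array([0,0,-1.]); return np.c_[np.cross(y,z),y,z]
def st(m=""):
    s=robot.get_state(); print(m,"t%.1f"%s["time"],np.round(s["ee_pos"],4),"op %.4f"%s["opening"],"F",np.round(s["force"],1),"q7 %.2f"%s["qpos"][6])
def snap(n,name):
    im=robot.grab_frame(n); cv2.imwrite(f"pics/{name}.png",im[:,:,::-1])
E
python3 - <<'E'
from h import *
b=(.6455,-.0194)
robot.move_ptp([*b,.25],Rj(4.5)); st("above")
robot.move_linear([*b,.115],velocity=.2)
hit=robot.move_linear([*b,.092],velocity=.06,threshold=6); st(f"down {hit}")
robot.gripper_to(.05); st("grip")
robot.move_linear([*b,.2],velocity=.15); st("lift")
snap("side","l1")
E
```

```text
above t2.7 [ 0.6455 -0.0206  0.2499] op 0.0940 F [-0.3 -0.3  0.6] q7 -0.21
down False t4.0 [ 0.6454 -0.0193  0.0918] op 0.0938 F [0.7 0.4 0.4] q7 -0.29
grip t4.6 [ 0.6457 -0.0194  0.0922] op 0.0614 F [ 1.3 -0.6  2.1] q7 -0.29
lift t5.5 [ 0.645  -0.0195  0.199 ] op 0.0611 F [ 0.5  0.8 -1.2] q7 -0.23
```

```bash
python3 - <<'E'
import cv2
s=cv2.imread("pics/l1.png"); cv2.imwrite("pics/l1c.png",cv2.resize(s[60:275,160:340],None,fx=2.7,fy=2.7,interpolation=cv2.INTER_CUBIC))
E
```

```text
(no output)
```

View pics/l1c.png

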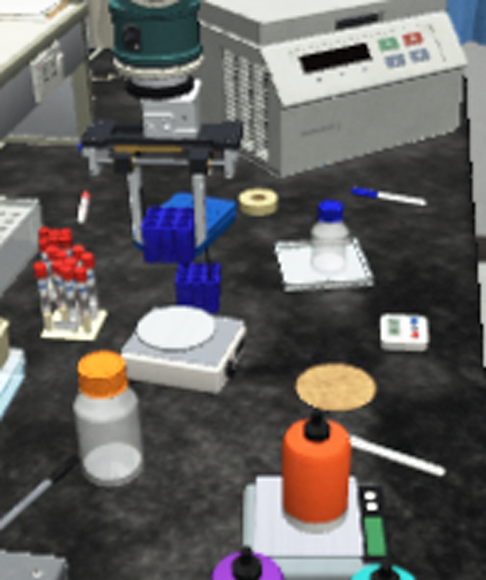

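The block hangs level between the fingers (about (168,235) in the crop) and the plate is bare. Next I'll set it on the mat.

```bash
python3 - <<'E'
from h import *
m=(.436,.0)
robot.move_linear([*m,.2],velocity=.2,frame=Rj(7.5)); 
robot.move_linear([*m,.045],velocity=.15)
hit=robot.move_linear([*m,.030],velocity=.03,threshold=4); st(f"down {hit}")
robot.gripper_to(.094); st("rel")
robot.move_linear([*m,.15],velocity=.2)
v=(.4747,-.3066)
robot.move_ptp([*v,.25],Rj(-33)); st()
snap("top","t2"); snap("side","s2")
E
cat > t2.py <<'E'
from ov import *
G=(0,255,0);M=(255,0,255);Y=(0,255,255)
st=(.644,-.023);mt=(.436,0);sc=(.4405,.2845)
S=[(circ(st,.05,.06),G),(rc(st,-.077,.057,-.058,.058,-7.5,.056),Y),(circ(mt,.05,.003),M),(rc(mt,-.031,.031,-.031,.031,7.5,.051),Y),(rc(mt,-.031,.031,-.031,.031,7.5,.003),G)]
draw("top","pics/t2.png",S,(240,370,110,250),4.2,"pics/t2o.png")
draw("side","pics/s2.png",S,(180,340,125,275),4,"pics/s2o.png")
E
python3 t2.py
```

```text
down True t8.3 [ 4.361e-01 -1.000e-04  3.450e-02] op 0.0613 F [ 0.3  0.5 -0.4] q7 -0.39
rel t9.0 [ 4.361e-01 -2.000e-04  3.480e-02] op 0.0939 F [ 0.5  0.4 -0.1] q7 -0.39
 t11.0 [ 0.4751 -0.3048  0.2495] op 0.0937 F [ 0.7 -0.2 -0.5] q7 -0.25
```

View pics/t2o.png

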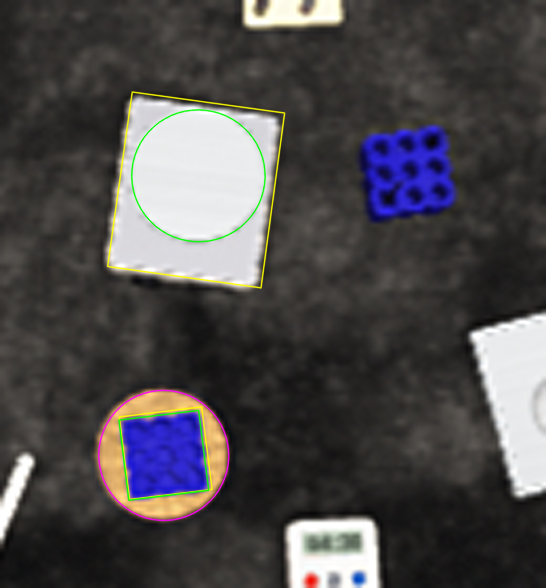

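View pics/s2o.png

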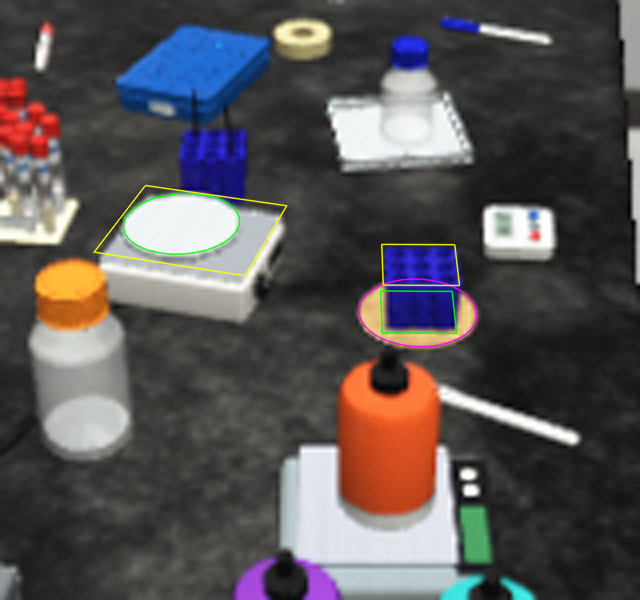

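Block sits centred on the mat (top-crop (165,455)); the plate outline fits in both views. Now the vial.

```bash
python3 - <<'E'
from h import *
v=(.4747,-.3066); p=(.644,-.023)
robot.move_linear([*v,.125],velocity=.2)
hit=robot.move_linear([*v,.102],velocity=.06,threshold=6); st(f"down {hit}")
robot.gripper_to(.03); st("grip")
robot.move_linear([*v,.27],velocity=.15); st("lift")
snap("side","l3")
E
python3 - <<'E'
import cv2
s=cv2.imread("pics/l3.png"); cv2.imwrite("pics/l3c.png",cv2.resize(s[40:275,180:360],None,fx=2.5,fy=2.5,interpolation=cv2.INTER_CUBIC))
E
```

```text
down False t12.4 [ 0.4747 -0.3065  0.1019] op 0.0938 F [-0.  -0.8  0.5] q7 -0.36
grip t13.3 [ 0.4747 -0.3066  0.102 ] op 0.0387 F [ 0.4  0.5 -0.4] q7 -0.36
lift t14.6 [ 0.4744 -0.3064  0.2692] op 0.0384 F [ 0.4  0.7 -0.9] q7 -0.24
```

View pics/l3c.png

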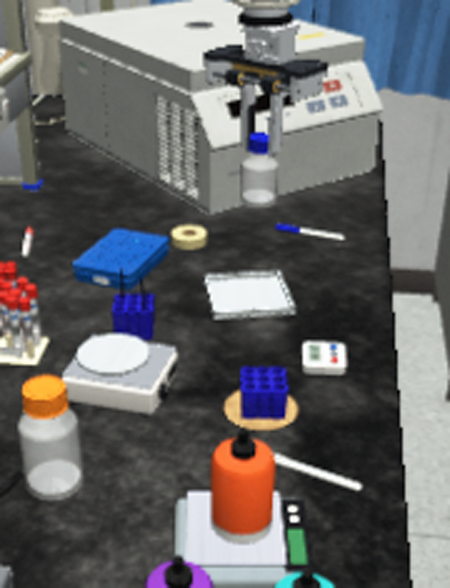

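The vial is lifted straight by its cap (crop (258,170)). I'll place it on the stirrer plate, then move over the dropper.

```bash
python3 - <<'E'
from h import *
p=(.644,-.023)
robot.move_linear([*p,.27],velocity=.2,frame=Rj(-2))
robot.move_linear([*p,.168],velocity=.12); st()
hit=robot.move_linear([*p,.153],velocity=.03,threshold=4); st(f"down {hit}")
robot.gripper_to(.094); robot.move_linear([*p,.27],velocity=.2)
d=(.4335,.2818)
robot.move_linear([*d,.27],velocity=.3,frame=Rj(33)); st()
snap("top","t4"); snap("side","s4")
E
cat > t4.py <<'E'
from ov import *
G=(0,255,0);M=(255,0,255);Y=(0,255,255)
st=(.644,-.023)
tr=(.4866,-.3152)
S=[(circ(st,.05,.06),G),(circ(st,.028,.06),M),(circ(st,.0195,.165),Y),(rc(tr,-.065,.065,-.065,.065,15,.014),G),(rc(tr,-.061,.061,-.061,.061,15,.004),Y)]
draw("top","pics/t4.png",S,(250,410,110,250),4,"pics/t4o.png")
draw("side","pics/s4.png",S,(180,340,105,255),4,"pics/s4o.png")
E
python3 t4.py
```

```text
t17.4 [ 0.6444 -0.0229  0.1688] op 0.0385 F [-0.1  0.5 -1. ] q7 -0.39
down True t17.8 [ 0.6444 -0.0231  0.1574] op 0.0385 F [ 1.2 -0.4  1.4] q7 -0.40
 t20.9 [0.4343 0.2806 0.2697] op 0.0939 F [ 0.4 -0.1 -0.1] q7 -0.35
```

View pics/t4o.png

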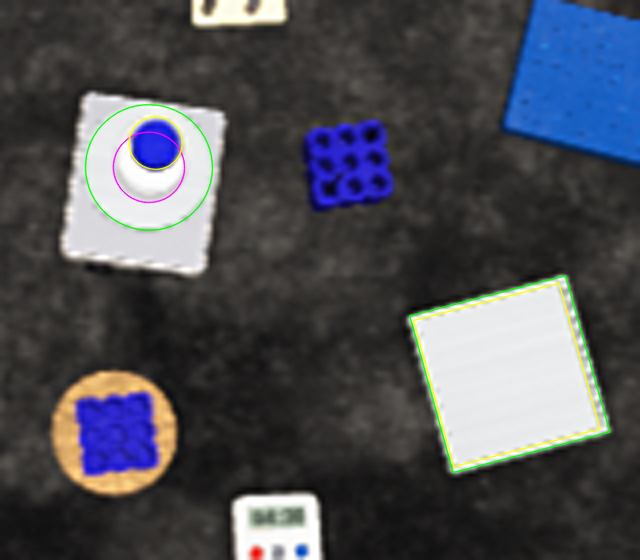

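View pics/s4o.png

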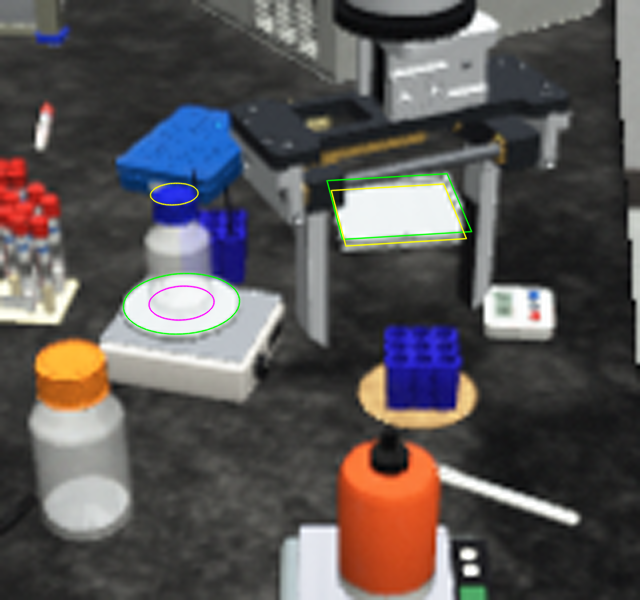

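The vial stands centred on the plate in both views (top-crop (150,165)), and the tray outline fits. Next is the dropper.

```bash
python3 - <<'E'
from h import *
d=(.4335,.2818)
robot.move_linear([*d,.16],velocity=.2,frame=Rj(33))
hit=robot.move_linear([*d,.126],velocity=.06,threshold=6); st(f"down {hit}")
robot.gripper_to(.055); st("grip")
robot.move_linear([*d,.27],velocity=.15); st("lift")
snap("side","l5")
E
python3 - <<'E'
import cv2
s=cv2.imread("pics/l5.png"); cv2.imwrite("pics/l5c.png",cv2.resize(s[90:320,180:360],None,fx=2.5,fy=2.5,interpolation=cv2.INTER_CUBIC))
E
```

```text
down False t22.4 [0.4335 0.282  0.1261] op 0.0940 F [-0.4 -0.6  1. ] q7 -0.52
grip t23.0 [0.4337 0.2819 0.1262] op 0.0642 F [1.1 0.8 2.5] q7 -0.52
lift t24.1 [0.4332 0.2815 0.2692] op 0.0639 F [-0.6  0.2 -1.7] q7 -0.36
```

View pics/l5c.png

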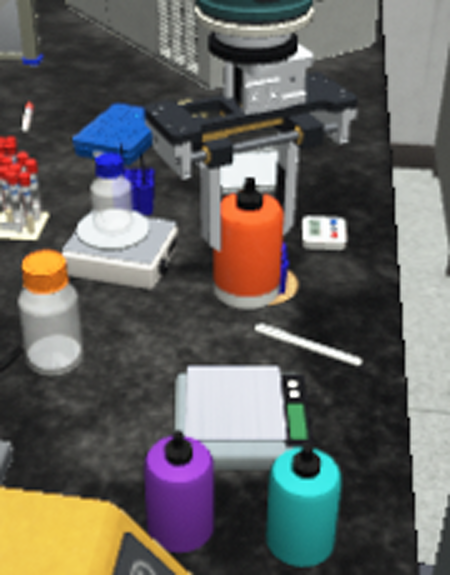

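Dropper is held level (crop (248,250)) and the pan is bare. Now to the tray.

```bash
python3 - <<'E'
from h import *
p=(.4866,-.3152)
robot.move_linear([*p,.27],velocity=.25,frame=Rj(-33)); st()
robot.move_linear([*p,.096],velocity=.15)
hit=robot.move_linear([*p,.079],velocity=.03,threshold=4); st(f"down {hit}")
robot.gripper_to(.094); robot.move_linear([*p,.22],velocity=.2)
robot.move_linear([.436,0,.22],velocity=.3,frame=Rj(7.5)); st()
snap("top","t6"); snap("side","s6")
E
cat > t6.py <<'E'
from ov import *
G=(0,255,0);M=(255,0,255);Y=(0,255,255)
tr=(.4866,-.3152);sc=(.4405,.2845)
S=[(rc(tr,-.065,.065,-.065,.065,15,.014),G),(circ(tr,.0325,.004),M),(circ(tr,.0325,.102),Y),(rc(sc,-.052,.052,-.056,.056,7.5,.046),G),(rc(sc,-.081,.065,-.065,.065,7.5,.04),Y),]
draw("top","pics/t6.png",S,(330,430,150,250),4,"pics/t6o.png")
draw("top","pics/t6.png",S,(150,250,170,260),6,"pics/t6p.png")
draw("side","pics/s6.png",S,(220,340,105,275),3.5,"pics/s6o.png")
E
python3 t6.py
```

```text
t26.7 [ 0.4867 -0.3145  0.2701] op 0.0643 F [-0.   0.2 -1.6] q7 -0.24
down True t28.4 [ 0.487  -0.3155  0.0836] op 0.0642 F [ 1.5 -1.5  2.2] q7 -0.37
 t31.1 [ 0.4362 -0.0014  0.2198] op 0.0937 F [-0.2 -1.   0. ] q7 -0.08
```

View pics/t6o.png

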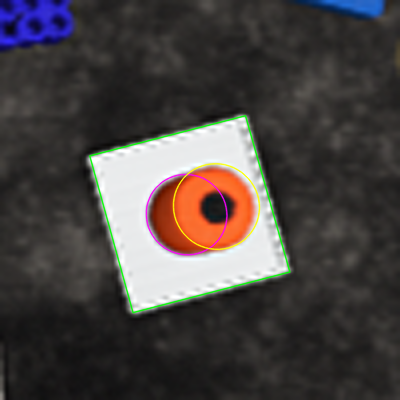

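View pics/t6p.png

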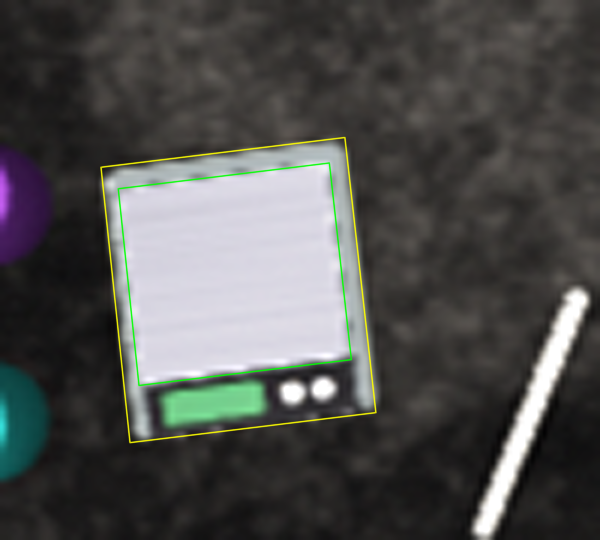

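View pics/s6o.png

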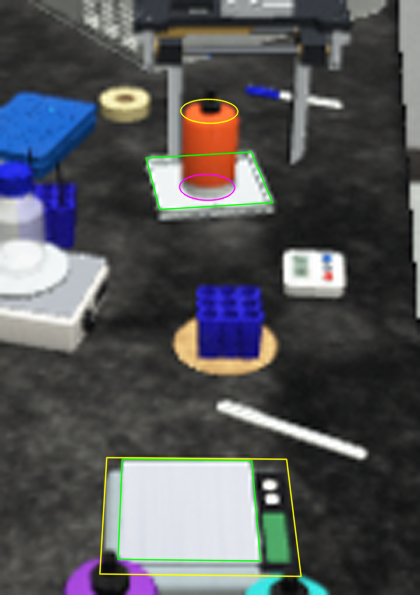

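The dropper stands centred in the tray and the pan outline fits the image. Last is the block onto the pan.

```bash
python3 - <<'E'
from h import *
m=(.4361,-.0001); p=(.4405,.2845)
robot.move_linear([*m,.06],velocity=.2,frame=Rj(7.5))
hit=robot.move_linear([*m,.035],velocity=.06,threshold=6); st(f"down {hit}")
robot.gripper_to(.05); st("grip")
robot.move_linear([*m,.19],velocity=.15); st("lift")
robot.move_linear([*p,.19],velocity=.2)
robot.move_linear([*p,.09],velocity=.15)
hit=robot.move_linear([*p,.073],velocity=.03,threshold=4); st(f"down {hit}")
robot.gripper_to(.094); robot.move_linear([*p,.2],velocity=.2); 
robot.move_linear([.45,-.13,.3],velocity=.3); st()
snap("top","t7"); snap("side","s7")
E
cat > t7.py <<'E'
from ov import *
G=(0,255,0);M=(255,0,255);Y=(0,255,255)
tr=(.4866,-.3152);sc=(.4405,.2845)
S=[(rc(sc,-.052,.052,-.056,.056,7.5,.046),G),(rc(sc,-.031,.031,-.031,.031,7.5,.046),M),(rc(sc,-.031,.031,-.031,.031,7.5,.094),Y)]
draw("top","pics/t7.png",S,(150,250,170,260),6,"pics/t7p.png")
draw("side","pics/s7.png",S,(180,340,125,275),4,"pics/s7o.png")
E
python3 t7.py
```

```text
down False t32.8 [4.36e-01 1.00e-04 3.49e-02] op 0.0939 F [-0.1 -0.2 -0.4] q7 -0.44
grip t33.4 [ 4.362e-01 -1.000e-04  3.510e-02] op 0.0613 F [-0.1 -0.4  4. ] q7 -0.44
lift t34.5 [ 4.357e-01 -1.000e-04  1.893e-01] op 0.0615 F [-1.   0.1 -0.6] q7 -0.14
down True t37.4 [0.4406 0.2844 0.0775] op 0.0612 F [ 1.3  0.2 -0.1] q7 -0.99
 t40.5 [ 0.45   -0.1288  0.2998] op 0.0936 F [ 0.5 -0.6  0.5] q7 0.26
```

View pics/t7p.png

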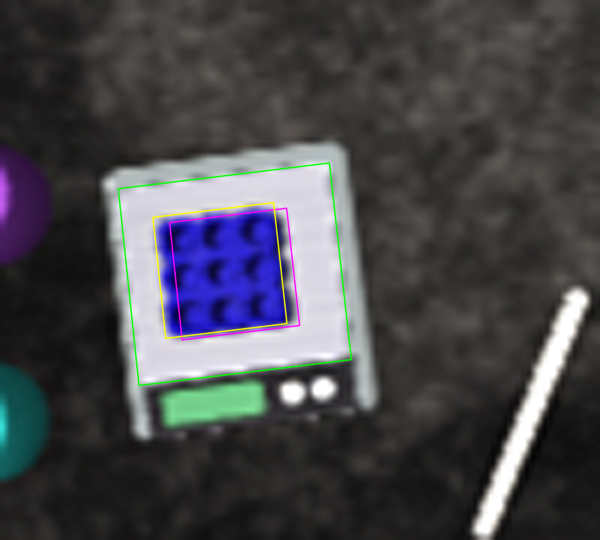

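View pics/s7o.png

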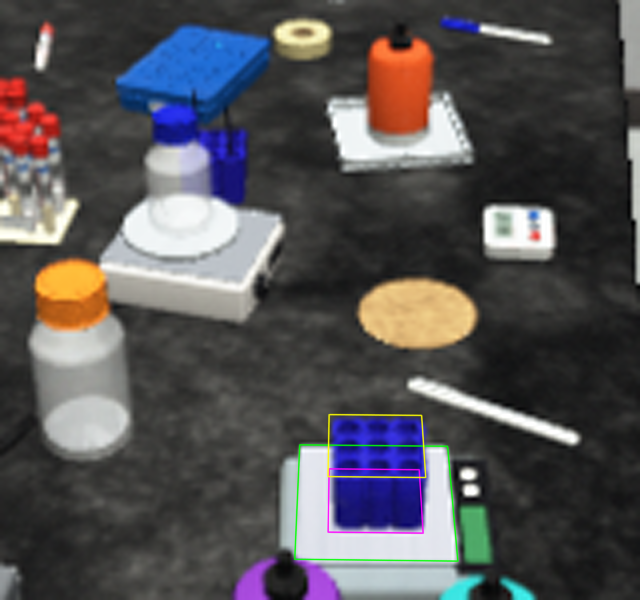

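View pics/t7.png

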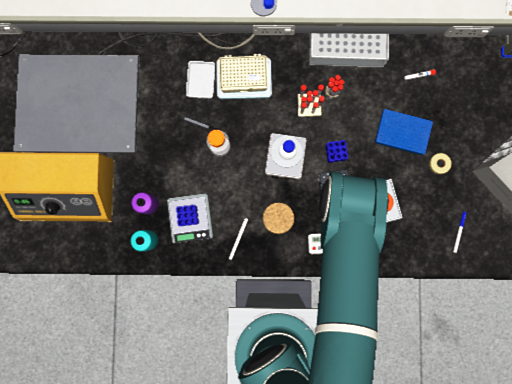

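```bash
python3 - <<'E'
from h import *
robot.pause(.5); st(); robot.sign_off()
E
```

```text
t41.1 [ 0.45 -0.13  0.3 ] op 0.0939 F [-0.5 -0.5  0.4] q7 0.26
the job is handed in; nothing more can be done
```

All three things are at their right places, and I handed the job in at 41 s of the 112 s allowed. I moved them in this order:

1. The tube block without pins went from the stirrer to the cork mat.
2. The blue-capped bottle went from the tray to the stirrer plate.
3. The orange squeeze bottle went from the scale to the tray.
4. The block went from the mat to the scale pan.

**Checks:** The last pictures from both cameras show each thing upright, within about 2 mm of its station's centre as far as the pictures show. That is about as good as the camera calibration. The arm hid most of the tray in the final top view, so for the squeeze bottle I relied on the final side view and an earlier top view. Grip openings matched the known sizes (61, 38.5 and 64 mm), and each set-down touched at the expected height.

**Bystanders:** The big bottle, the pin block and the timer look unmoved in the side view. No check failed or disagreed.

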